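# Mount a spool on the lift and hold it up with the cam lever

## Task

Put the larger of the two spools upright on the spindle of the spool lift, resting flat on its round table, and let go of it. Then swing the lift's cam lever up until it stands straight up, where the cam lifts the table highest (beyond upright the table sinks again), and finish while still holding the lever there, because it springs back when let go. Leave the smaller spool and everything else on the bench where it is.

Things in the scene. Friction and masses are not known exactly. Their poses are not given: they have to be found in the camera images.
- spool: the larger spool, loose, 110 to 210 g, upright, 64 mm high: two grey flanges 66 mm in diameter, 4 mm thick, pale winding 58 mm in diameter between them (flanged part 34 mm high), and above them a grey tubular hub, outer diameter 32 mm, 30 mm high: pick it by that. A bore 22 mm in diameter runs right through. Origin: centre of its underside; z along the bore, up.
- small_spool: the smaller spool, to be left alone: same hub, bore and height (64 mm) but flanges only 46 mm in diameter. Origin: centre of its underside.
- station: the spool lift, fixed: aluminium base plate 160 x 130 x 12 mm, from 60 mm in front of the origin to 100 mm behind. Origin: on the bench below the spindle's axis; -x points to the lift's front (roughly to the robot), z up. The lever is on its -y side. An optical head on a post stands 69 to 98 mm behind the spindle's axis (+x), its top 116 mm above the bench.
- table_top (a point): centre of the top face of the round lift table (68 mm in diameter), where the spool's underside rests; 55 mm above the bench when down, 69 mm when lifted highest. The upright steel spindle rises from it with the table: 15 mm in diameter, 45 mm high above the table, its top 12 mm tapered to 6 mm.
- table (a joint): height of the lift table above its lowest position, m: 0 down, 0.014 at the highest point; moved only by the cam
- lever (a joint): angle of the cam lever, rad: 0 at rest (pointing to the lift's front, -x of the station, and 15 degrees above level); grows as it is swung up and back about a level axis along the station's y; 1.309 straight up = highest lift; stop at 2.0. A spring returns it to 0 (about 4 N at the handle when upright).
- lever_pivot (a point): point on the lever's axis, at the lever arm: 60 mm to the -y side of the spindle's axis, 30 mm above the bench. The axis runs along the station's y.
- lever_grip (a point): middle of the lever's handle, 110 mm from the lever's axis: a round black bar, 12 mm in diameter, 54 mm long, parallel to that axis, sticking out from the arm's end to the station's -y side; this point is 37 mm from the arm's middle plane. At rest 58 mm above the bench, upright 140 mm. Pinch it from above, fingers closing along the station's x; it turns in the grip as the lever swings.
- sample_pot: clear pot with a white cap, 43 mm in diameter, 48 mm high, loose; leave alone. Origin: centre of its underside.
- bench_timer: flat white timer 64 x 64 x 20 mm, loose; leave alone. Origin: centre of its underside.
- pen: thin pen 145 mm long, 9 mm high, loose, lying between the spools; leave alone. Origin: centre of its underside.
There are look-alikes about, which are no part of the job. What is shaped like the spool but brown is not meant.

How it is judged:
On the way, in this order (a step that is already met when the one before it is completed fails the run):
1. the larger spool sits on the lift's spindle, flat on the table, and has been let go (horizontal distance between spool and table_top below 0.006 m and z of spool in the frame of table_top between -0.003 and 0.004 m and angle between spool's own z axis and vertical below 0.1 rad and contact force between the fingers and spool below 0.2 N), for 0.2 s.
2. the lever is held upright, the table at its highest (value of joint lever between 1.189 and 1.429 rad and contact force between the fingers and lever above 0.5 N), for 0.2 s.
At the end, for the whole second after the job is handed in: Larger spool on the spindle (within 6 mm of its axis), flat on the table (4 mm, tilt under 0.1 rad), not touched; lever still, within 0.12 rad of upright, table over 13.3 mm up, the fingers holding it (over 0.5 N); smaller spool, pot, timer and pen within 30 mm of their start (all of step 1 and all of step 2 and velocity of joint lever between -0.1 and 0.1 rad/s and value of joint table above 0.0133 m and distance of each of small_spool, sample_pot, bench_timer, pen from where it was at the start of the episode below 0.03 m); the arm keeps its last pose, push and grip.
It fails at once if the smaller spool is shifted by more than 30 mm (distance of small_spool from where it was at the start of the episode above 0.03 m).
It fails at once if the sample pot is shifted by more than 30 mm (distance of sample_pot from where it was at the start of the episode above 0.03 m).
It fails at once if the timer is shifted by more than 30 mm (distance of bench_timer from where it was at the start of the episode above 0.03 m).
It fails at once if the pen is shifted by more than 30 mm (distance of pen from where it was at the start of the episode above 0.03 m).
It also fails if it takes over 58 s, if anything falls off the work surface, if the arm or the gripper's body presses on something with over 40 N, if the wrist force passes 120 N, or if a joint passes its speed limit or range.

## Robot

A 6-joint arm with a two-finger parallel gripper is mounted at the origin on a cart in front of the work surface, level with it; the furniture and walls round the work are solid. World frame = base frame: x ahead of the robot, y to its left, z up, the work surface at z = 0. Lengths are in m, angles in rad, forces in N, time in s.
With the tool pointing down it reaches from about 0.375 to 0.9 m from the base axis. Payload 3.1 kg.
Tool frame: the origin (TCP) lies at the very end of the fingers, on their centre line; the grasp point (between the pads) lies 19 mm behind it (manip.hold_point_z is the distance from the TCP to the grasp point, in m); y points along the fingers, z is the direction in which the jaws open and shut, and the axes are right-handed (so a half turn about y gives the same grasp; the last joint's range is limited). The gripper opens to 85 mm and grips with 20 to 120 N. Pads are 22 mm wide; open, the fingers measure 114 mm over their backs; the gripper's body (76 mm by 85 mm) begins 54 mm behind the grasp point. The pads swing forward as they close: fully open they stand 13 mm farther back than shut.
Start: joints at [-1.46, 0.527, 1.433, -0, 1.181, -0.178], TCP at [0.178, -0.599, 0.231] pointing down, gripper open.
Joint ranges: [-3.08, 3.08], [-0.75, 2.2], [0.22, 2.44], [-1.43, 4.57], [0, 2.65], [-2.85, 2.85]. Speed limits (rad/s): [2.79, 2.79, 3.14, 3.14, 3.14, 3.14].

## Interface

Orientations are given as a unit quaternion [x, y, z, w].
In Python, from station import manip, eyes, workorder gives the robot as it stands. The module is installed in compiled form; this text tells all that it offers.
- The arm moves only by the shell command python3 -m jog 'ROWS' [OPENING] [FORCE]. ROWS is JSON, a list of rows, each a list of 2 entries, a list of its own where there are three numbers: the shift along the tool's x, y, z in cm, then the turn about the tool's y in rad. A call has 1 to 20 rows; each row is the pose to reach, as a shift and turn from the pose commanded when the call began, along the tool's axes at that moment; what a row does not reach only later rows make up. A row lasts 1/12 s, in which the tool goes at most 41.7 mm and 7.16 degrees, less where a joint would pass 70% of its speed; a pose out of reach is approached as far as the arm can. A call with a gripper value outside its range is refused whole. OPENING is the finger opening in cm, from 0 to 8.54, set as the call begins (- or left out, the last holds). The fingers move at their own pace and stop on an object; FORCE is the grip in N (left out, the last holds). Time passes only in rows, so rows that repeat a pose let the fingers close. It gives the time, the measured TCP pose, the force and the opening at its end, in the units of the state.
- manip.sense(): the state, without advancing time (a new reading comes with each control period).
- eyes.snapshot(name): name is "scene" or "top" or "wrist"; returns a dict with "frame" (384x512x3 uint8, red, green, blue), "vfov" (degrees; the focal length in pixels is half the picture's height over the tangent of half this angle, whatever the lens; pixels are square), "cx", "cy" (the principal point, pixels), "rvec" (rotation vector, rad) and "tvec" (3), from world to camera coordinates, as OpenCV has them. Camera axes: x right, y down, z forward; pixel columns grow to the right and rows downward; lengths in m; the calibration is good to about 2 mm. A picture is of the moment at which its call begins. There is no depth.
- workorder.sign_off(): hands the job in, once; it reports no verdict.
The state is a dict: "t": time; "q": joint angles; "qd": joint speeds; "tau": joint torques, N m; "tcp_pos": TCP position; "tool_rot": TCP orientation; "force": force on the tool from outside, world axes, zero at the start; "ft_torque": the same for the moment, N m; "finger_gap": opening from 0.0 (shut) to 1.0 (fully open).
Only numpy, scipy, OpenCV 4.12 (cv2) and the standard library are available. Lean on these libraries where they do the work, as an engineer would, in place of code of your own. Each camera call takes 0.05 s, during which the arm holds its last target. There are 200 camera calls.

## Working session

There is one attempt and no reset: what is moved stays moved. The work goes in short steps, Python scripts to look and compute and a shell command to move; the robot and the scene stay as the last step left them, time stands still between calls to the robot, and variables do not carry over. Pictures are saved under pics/ and viewed, about 8 in all and at most 12, crops included, and the job is handed in when it is done.

```bash
mkdir -p pics; cat > h.py <<'E'
import numpy as np, cv2
from station import manip, eyes, workorder
def snap(n, f=None):
    s=eyes.snapshot(n)
    if f: cv2.imwrite('pics/'+f, s['frame'][:,:,::-1])
    R=cv2.Rodrigues(np.array(s['rvec'],float))[0]; t=np.array(s['tvec'],float).ravel()
    F=s['frame'].shape[0]/2/np.tan(np.radians(s['vfov'])/2)
    s.update(R=R,t=t,F=F); return s
def cast(s,u,v,z):
    d=s['R'].T@np.array([(u-s['cx'])/s['F'],(v-s['cy'])/s['F'],1]); c=-s['R'].T@s['t']
    return (c+d*(z-c[2])/d[2]).round(4)
def proj(s,p):
    q=s['R']@np.array(p,float)+s['t']; return (s['F']*q[:2]/q[2]+[s['cx'],s['cy']]).round(1)
E
python3 - <<'E'
from h import *
import pickle
st=manip.sense();print({k:np.round(v,3) for k,v in st.items()})
from scipy.spatial.transform import Rotation as R
print(R.from_quat(st['tool_rot']).as_matrix().round(3), manip.hold_point_z)
d={}
for n in ['scene','top']:
    d[n]=snap(n); print(n,-d[n]['R'].T@d[n]['t'],d[n]['F'],d[n]['R'].round(2).tolist())
pickle.dump(d,open('s0.pkl','wb'))
for n in d: cv2.imwrite(f'pics/{n}0.png',cv2.resize(d[n]['frame'][:,:,::-1],(800,600),interpolation=cv2.INTER_CUBIC))
E
```

```text
{'t': np.float64(0.0), 'q': array([-1.461,  0.528,  1.434, -0.   ,  1.181, -0.178]), 'qd': array([-0.001, -0.   , -0.002,  0.001, -0.   ,  0.001]), 'tau': array([-2.0000e-03, -4.4236e+01, -1.7802e+01, -0.0000e+00,  9.0000e-03,
        0.0000e+00]), 'tcp_pos': array([ 0.178, -0.598,  0.23 ]), 'tool_rot': array([-0.102,  0.701, -0.699,  0.102]), 'force': array([ 0.105, -0.106,  0.228]), 'ft_torque': array([ 0.041,  0.053, -0.023]), 'finger_gap': np.float64(0.998)}
[[-0.959 -0.     0.285]
 [-0.285  0.002 -0.959]
 [-0.    -1.    -0.002]] 0.0187
scene [0.08943677 0.50820751 0.89604909] 429.85372457127926 [[-0.8, -0.61, -0.02], [-0.44, 0.59, -0.68], [0.42, -0.53, -0.74]]
top [ 0.3664053  -0.10618743  1.16979252] 441.94340203351106 [[-0.01, -1.0, -0.03], [-0.99, 0.02, -0.16], [0.16, 0.03, -0.99]]
```

View pics/top0.png

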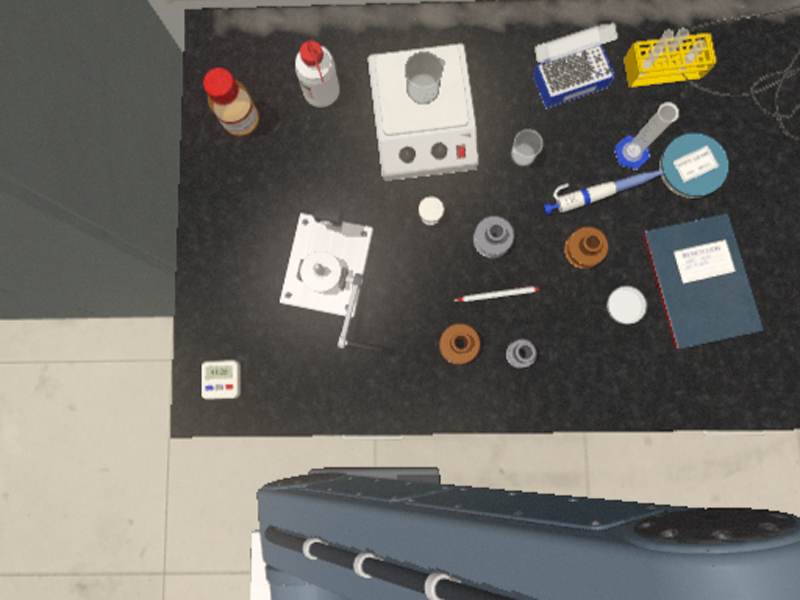

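View pics/scene0.png

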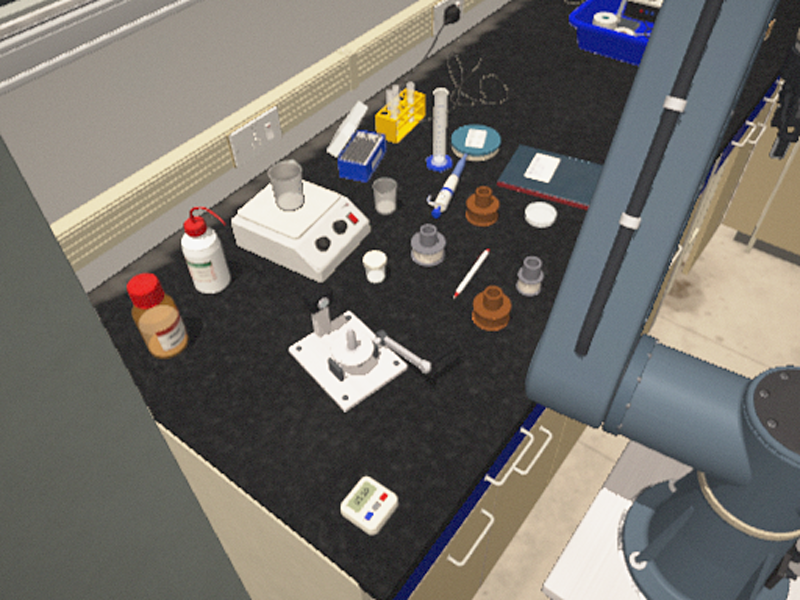

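The top view shows the large spool at about (493,237), the spindle at (321,270) and the handle from (345,346) to (380,348), in the 800-px picture. The scene view agrees: spool hub (428,235), spindle (352,340), handle (430,367). I'll zoom in on these for measuring.

```bash
python3 - <<'E'
from h import *
import pickle
d=pickle.load(open('s0.pkl','rb'))
a=cv2.resize(d['top']['frame'][125:235,170:345,::-1],None,fx=4.5,fy=4.5,interpolation=cv2.INTER_CUBIC)
cv2.imwrite('pics/z1.png',a)
b=cv2.resize(d['scene']['frame'][140:265,180:300,::-1],None,fx=4.8,fy=4.8,interpolation=cv2.INTER_CUBIC)
cv2.imwrite('pics/z2.png',b)
E
```

```text
(no output)
```

View pics/z1.png

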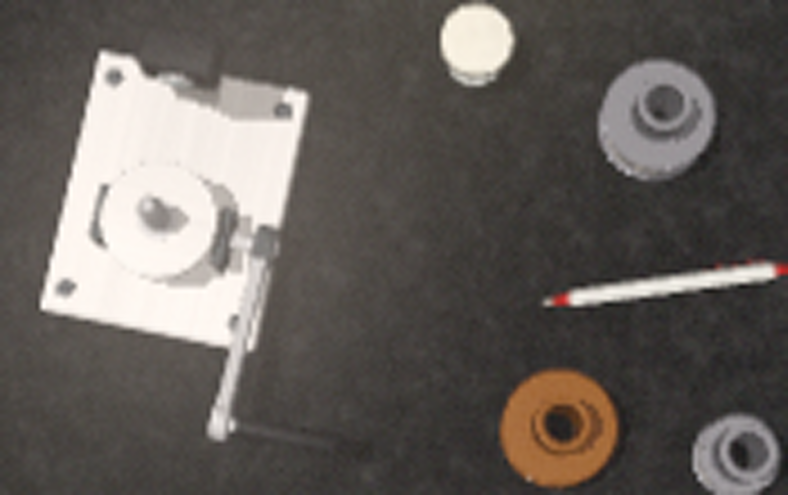

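View pics/z2.png

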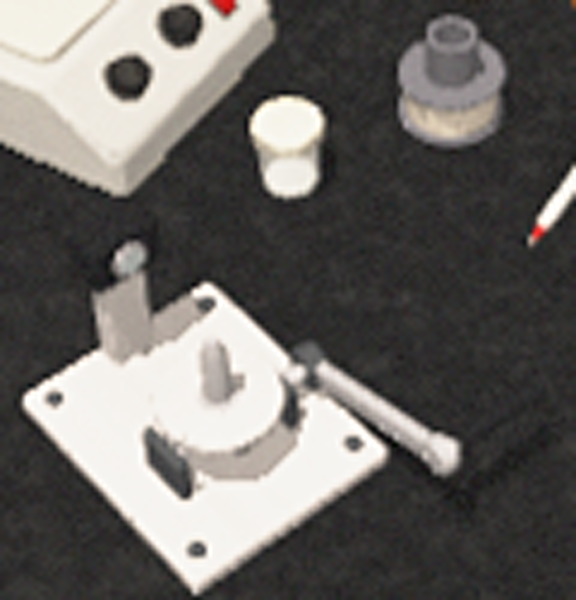

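In z1, the hub top is at (663,102), the table disc is centred near (160,220), and the plate corners are (103,52), (308,93), (253,350) and (42,308). In z2, the hub top is at (452,33) and the spindle top at (214,345).

```bash
python3 - <<'E'
from h import *
import pickle
d=pickle.load(open('s0.pkl','rb'));T=d['top'];S=d['scene']
t=lambda u,v,z:cast(T,170+(u+.5)/4.5-.5,125+(v+.5)/4.5-.5,z)
s=lambda u,v,z:cast(S,180+(u+.5)/4.8-.5,140+(v+.5)/4.8-.5,z)
print('hub',t(663,102,.064),s(452,33,.064))
print('table',t(160,220,.055),s(219,400,.055),'tip',t(147,203,.100),s(214,345,.1))
c=[t(*p,.012) for p in [(103,52),(308,93),(253,350),(42,308)]]
print(c)
x=(c[0]+c[1]-c[2]-c[3])/2;y=(c[0]+c[3]-c[1]-c[2])/2
print(np.linalg.norm(x),np.linalg.norm(y),np.arctan2(x[1],x[0]),np.arctan2(-y[0],y[1]))
ex=x/np.linalg.norm(x); print('origin from plate',np.mean(c,0)-ex*.02)
print('arm end',t(218,428,.058),s(443,455,.058))
E
```

```text
hub [ 0.6299 -0.2479  0.064 ] [ 0.6291 -0.2515  0.064 ]
table [0.5687 0.0397 0.055 ] [0.5663 0.0411 0.055 ] tip [0.5701 0.041  0.1   ] [0.5654 0.0409 0.1   ]
[array([0.6798, 0.08  , 0.012 ]), array([ 0.652 , -0.0433,  0.012 ]), array([ 0.498 , -0.0096,  0.012 ]), array([0.525, 0.115, 0.012])]
0.15817484787411676 0.1269423589665798 -0.21890895135517346 -0.21755816750393248
origin from plate [0.5691773  0.03986829 0.012     ]
arm end [0.4492 0.0064 0.058 ] [0.4511 0.0026 0.058 ]
```

```bash
python3 -m jog '[[[-10,0,-4],-0.1],[[-22,0,-8.5],-0.3],[[-34,0,-13],-0.5],[[-44,0,-17],-0.7],[[-53.3,0,-20.7],-1.063],[[-53.3,0,-20.7],-1.063],[[-53.3,0,-20.7],-1.063],[[-53.3,0,-20.7],-1.063],[[-53.3,0,-20.7],-1.063],[[-53.3,0,-20.7],-1.063],[[-53.3,0,-20.7],-1.063],[[-53.3,0,-20.7],-1.063],[[-53.3,0,-20.7],-1.063],[[-53.3,0,-20.7],-1.063],[[-53.3,0,-20.7],-1.063],[[-53.3,0,-20.7],-1.063],[[-53.3,0,-20.7],-1.063],[[-53.3,0,-20.7],-1.063],[[-53.3,0,-20.7],-1.063],[[-53.3,0,-20.7],-1.063]]' 7
python3 - <<'E'
from h import *
from scipy.spatial.transform import Rotation as R
st=manip.sense();print(st['t'],st['tcp_pos'],R.from_quat(st['tool_rot']).as_matrix().round(3).tolist(),st['q'].round(2) if hasattr(st['q'],'round') else st['q'])
s=snap('wrist');print(proj(s,[.63,-.249,.064]),proj(s,[.63,-.249,.034]), -s['R'].T@s['t'])
cv2.imwrite('pics/w1.png',s['frame'][:,:,::-1])
import pickle;pickle.dump(s,open('w1.pkl','wb'))
E
```

```text
t: 1.77
tcp_pos: [0.629, -0.2501, 0.2314]
tool_rot: [-0.442, 0.552, -0.552, 0.442]
force: [-0.2, -0.9, -0.2]
finger_gap: 0.821
1.7667 [ 0.62904974 -0.25008856  0.23141497] [[-0.219, -0.0, 0.976], [-0.976, 0.0, -0.219], [0.0, -1.0, -0.0]] [-0.54  0.6   1.29 -0.    1.25 -0.32]
[251.8 172.3] [251.8 166.9] [ 0.64641588 -0.17635295  0.37466108]
```

View pics/w1.png

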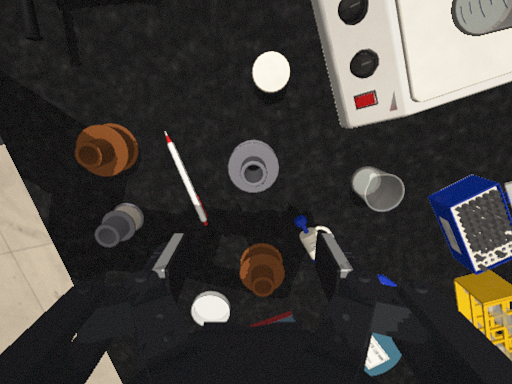

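The wrist view puts the hub top at about (253.5,172.5), against a prediction of (251.8,172.3). That agrees to about 1.5 mm, so I'm going down.

```bash
python3 -c "
from h import *
import pickle;s=pickle.load(open('w1.pkl','rb'));print(cast(s,253.5,172.5,.064))"
python3 -m jog '[[[0,4,0],0],[[0,8,0],0],[[0,12,0.1],0],[[0,15,0.1],0],[[0,17,0.1],0],[[0,18,0.1],0],[[0,18.5,0.1],0],[[0,19,0.1],0],[[0,19,0.1],0],[[0,19,0.1],0]]'
python3 -m jog '[[[0,0,0],0],[[0,0,0],0],[[0,0,0],0],[[0,0,0],0],[[0,0,0],0],[[0,0,0],0],[[0,0,0],0],[[0,0,0],0],[[0,0,0],0],[[0,0,0],0]]' 0 40
```

```text
[ 0.6319 -0.2496  0.064 ]
t: 2.65
tcp_pos: [0.6319, -0.2497, 0.0428]
tool_rot: [0.442, -0.551, 0.553, -0.443]
force: [-0.5, -0.8, -0.2]
finger_gap: 0.823
t: 3.48
tcp_pos: [0.6314, -0.2493, 0.0426]
tool_rot: [0.442, -0.551, 0.552, -0.443]
force: [-2.2, 1.4, 6.3]
finger_gap: 0.364
```

```bash
python3 -m jog '[[[0,-1,0],0],[[0,-3,0],0],[[0,-6,0],0],[[0,-9,0],0],[[0,-12,0],0],[[0,-14,0],0],[[0,-15,0],0],[[0,-15,0],0],[[0,-15,0],0]]'
python3 - <<'E'
from h import *
from scipy.spatial.transform import Rotation as R
st=manip.sense();M=R.from_quat(st['tool_rot']).as_matrix()
print(M.T@(np.array([.568,.040,.19])-st['tcp_pos'])*100)
E
```

```text
t: 4.23
tcp_pos: [0.6305, -0.2488, 0.1908]
tool_rot: [-0.442, 0.552, -0.551, 0.442]
force: [1.2, 0.3, -2.8]
finger_gap: 0.365
[-26.83097596   0.09984429 -12.37214404]
```

```bash
python3 -m jog '[[[-1,0,-0.5],0],[[-3,0,-1.4],0],[[-6,0,-2.8],0],[[-9,0,-4.2],0],[[-12,0,-5.5],0],[[-15,0,-6.9],0],[[-18,0,-8.3],0],[[-21,0,-9.7],0],[[-23.5,0,-10.8],0],[[-25.5,0,-11.8],0],[[-26.5,0,-12.2],0],[[-26.8,0,-12.4],0],[[-26.8,0,-12.4],0],[[-26.8,0,-12.4],0],[[-26.8,0,-12.4],0]]'
python3 - <<'E'
from h import *
S=snap('scene');T=snap('top')
a=cv2.resize(S['frame'][100:265,160:300,::-1],(509,600),interpolation=cv2.INTER_CUBIC)
cv2.imwrite('pics/c1.png',a)
st=manip.sense();p=st['tcp_pos']
f=lambda q:(proj(S,q)-[160,100])*600/165
print(p)
for z in (.055,.1): print(z,f([.568,.04,z]))
for z in (-.041+p[2],-.007+p[2]): print('spool',z,f([p[0],p[1],z]))
import pickle;pickle.dump(S,open('c1.pkl','wb'))
E
```

```text
t: 5.48
tcp_pos: [0.5686, 0.0382, 0.191]
tool_rot: [0.442, -0.552, 0.552, -0.442]
force: [-0.2, 0.1, -1.8]
finger_gap: 0.363
[0.56862006 0.03813992 0.19121126]
0.055 [236.36363636 444.72727273]
0.1 [231.27272727 402.54545455]
spool 0.1502112617539328 [226.18181818 350.18181818]
spool 0.1842112617539328 [221.81818182 314.18181818]
```

View pics/c1.png

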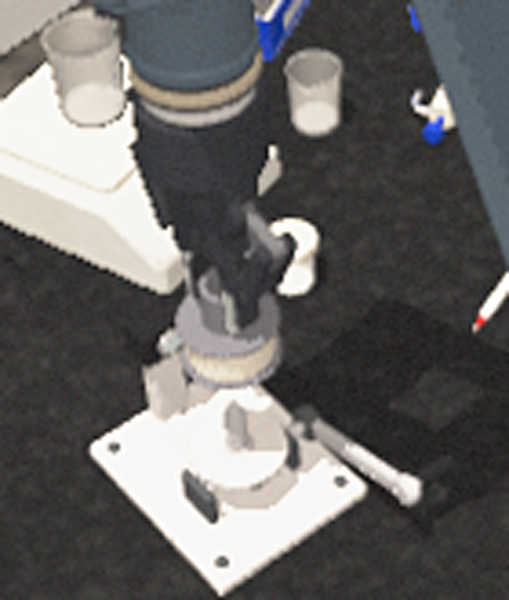

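The spool hangs over the spindle. In the crop, its flange edges are at x 176 and 282, its bottom rim is at y 385 and the spindle tip is at (236,403). I'll compare these with the predicted outlines.

```bash
python3 - <<'E'
from h import *
import pickle;S=pickle.load(open('c1.pkl','rb'))
p=np.array([.5686,.0381,.1912]); a=np.linspace(0,6.28,200)
def ext(c,r,z):
    q=np.array([(proj(S,[c[0]+r*np.cos(t),c[1]+r*np.sin(t),z])-[160,100])*600/165 for t in a])
    return q.min(0).round(),q.max(0).round()
print('upper',ext(p,.033,p[2]-.0086),'lower',ext(p,.033,p[2]-.0426),'table',ext([.568,.04],.034,.055))
g=lambda u,v,z:cast(S,160+u*165/600,100+v*165/600,z)
print('tip',g(236,403,.1),'base',g(239,445,.055),'flange mid',g(229,330,.1826),'low',g(231,385,.1486))
E
```

```text
upper (array([169., 278.]), array([275., 355.])) lower (array([175., 314.]), array([278., 391.])) table (array([187., 407.]), array([286., 485.]))
tip [0.5653 0.0383 0.1   ] base [0.5664 0.0391 0.055 ] flange mid [0.5574 0.0448 0.1826] low [0.5483 0.0577 0.1486]
```

```bash
python3 -m jog '[[[-0.2,0,0],0],[[-0.2,1,0],0],[[-0.2,2,0],0],[[-0.2,3,0],0],[[-0.2,4,0],0],[[-0.2,5,0],0],[[-0.2,6,0],0],[[-0.2,7,0],0],[[-0.2,7.5,0],0],[[-0.2,7.5,0],0],[[-0.2,7.5,0],0]]'
```

```text
t: 6.5
tcp_pos: [0.5686, 0.0414, 0.1159]
tool_rot: [-0.443, 0.552, -0.551, 0.442]
force: [-0.0, -0.3, -1.1]
finger_gap: 0.368
```

```bash
python3 -m jog '[[[0,0.5,0],0],[[0,1,0],0],[[0,1.3,0],0],[[0,1.6,0],0],[[0,1.7,0],0],[[0,1.7,0],0],[[0,1.7,0],0]]'
```

```text
t: 7.08
tcp_pos: [0.5686, 0.0414, 0.0993]
tool_rot: [0.442, -0.552, 0.552, -0.442]
force: [-1.7, 0.1, -2.7]
finger_gap: 0.364
```

```bash
python3 -m jog '[[[0,0.1,0],0],[[0,0.15,0],0],[[0,0.2,0],0],[[0,0.2,0],0],[[0,0.2,0],0]]'
```

```text
t: 7.5
tcp_pos: [0.5686, 0.0414, 0.0975]
tool_rot: [0.442, -0.552, 0.552, -0.442]
force: [-0.3, 0.5, -1.7]
finger_gap: 0.367
```

```bash
python3 -m jog '[[[0,0.1,0],0],[[0,0.15,0],0],[[0,0.15,0],0],[[0,0.15,0],0]]'; python3 -c "
from h import *
print(manip.sense()['force'])"
```

```text
t: 7.83
tcp_pos: [0.5687, 0.0414, 0.0973]
tool_rot: [0.442, -0.551, 0.552, -0.443]
force: [-1.7, 0.7, 7.5]
finger_gap: 0.369
[-1.65047055  0.67941567  7.45111759]
```

```bash
python3 -m jog '[[[0,-0.1,0],0],[[0,-0.1,0],0],[[0,-0.1,0],0],[[0,-0.1,0],0],[[0,-0.1,0],0],[[0,-0.1,0],0]]' 6 && python3 -m jog '[[[0,-1,0],0],[[0,-2.5,0],0],[[0,-5,0],0],[[0,-8,0],0],[[0,-10,0],0],[[0,-10,0],0],[[3,-10,-3],0],[[6,-10,-6],0],[[8,-10,-9],0],[[8,-10,-11],0],[[8,-10,-13],0],[[8,-10,-13],0],[[8,-10,-13],0]]'
python3 - <<'E'
from h import *
S=snap('scene');T=snap('top')
import pickle;pickle.dump((S,T),open('d1.pkl','wb'))
a=cv2.resize(S['frame'][150:265,160:300,::-1],(487,400),interpolation=cv2.INTER_CUBIC)
b=cv2.resize(T['frame'][125:240,165:255,::-1],(313,400),interpolation=cv2.INTER_CUBIC)
cv2.imwrite('pics/d1.png',np.hstack([a,b]))
f=lambda p:((proj(S,p)-[160,150])*400/115).round(); g=lambda p:((proj(T,p)-[165,125])*400/115).round()+[487,0]
for n,p in dict(hub=[.568,.04,.119],grip=[.4433,-.0317,.058]).items(): print(n,f(p),g(p))
print(manip.sense()['tcp_pos'])
E
```

```text
t: 8.33
tcp_pos: [0.5686, 0.0414, 0.0966]
tool_rot: [-0.442, 0.552, -0.552, 0.442]
force: [0.2, 0.4, 0.0]
finger_gap: 0.702
t: 9.42
tcp_pos: [0.4238, -0.0083, 0.1969]
tool_rot: [0.442, -0.552, 0.552, -0.442]
force: [0.7, 0.4, -0.8]
finger_gap: 0.703
hub [219. 193.] [614. 153.]
grip [427. 267.] [724. 337.]
[ 0.42599055 -0.00885657  0.19711877]
```

View pics/d1.png

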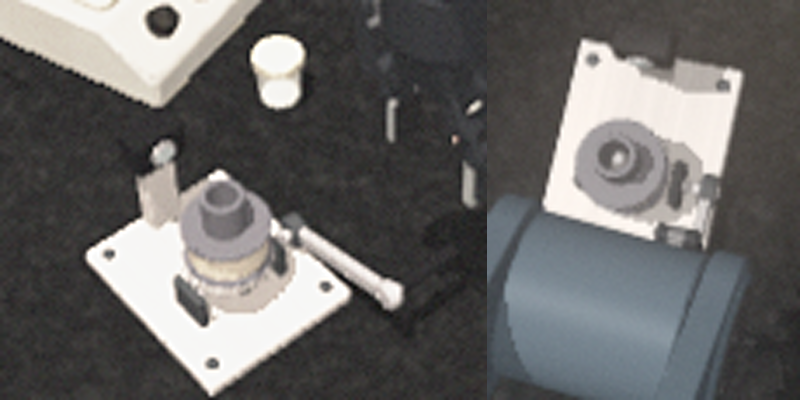

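The spool sits upright on the spindle, hub at (221,193) against a predicted (219,193). The handle starts where I predicted, beside the arm end at (395,295). Going to the lever now.

```bash
python3 -m jog '[[[1,1,1],0],[[1.8,2,2.1],0],[[1.8,4,2.1],0],[[1.8,7,2.1],0],[[1.8,10,2.1],0],[[1.8,12,2.1],0],[[1.8,12,2.1],0],[[1.8,12,2.1],0],[[1.8,12,2.1],0]]' 5
python3 - <<'E'
from h import *
from scipy.spatial.transform import Rotation as R
st=manip.sense();M=R.from_quat(st['tool_rot']).as_matrix()
print(st['tcp_pos'],M.T@(np.array([.4433,-.0317,.039])-st['tcp_pos'])*100)
s=snap('wrist','w2.png')
for k in (.010,.037,.064): print(proj(s,[.4513-.216*k,.0044-.976*k,.058]))
E
```

```text
t: 10.27
tcp_pos: [0.4424, -0.0309, 0.0773]
tool_rot: [0.442, -0.551, 0.552, -0.443]
force: [-0.1, 1.4, -0.2]
finger_gap: 0.586
[ 0.44237178 -0.03087234  0.07727989] [0.05995768 3.82819373 0.10151122]
[252.3 188.5]
[252.3 227.9]
[252.2 263.9]
```

View pics/w2.png

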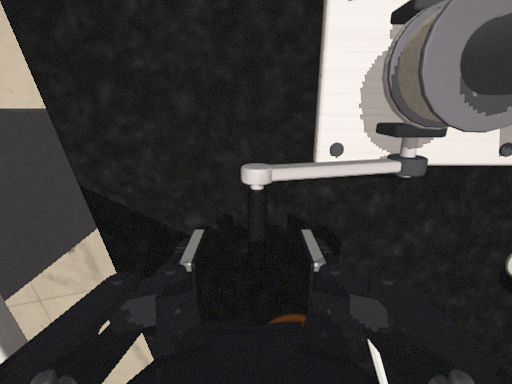

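The black handle lies at column 257, centred between the fingers (about 254). Going down and closing.

```bash
python3 -m jog '[[[0,1,0.1],0],[[0,2,0.2],0],[[0,3,0.2],0],[[0,3.6,0.2],0],[[0,3.8,0.2],0],[[0,3.8,0.2],0]]'
python3 -m jog '[[[0,0,0],0],[[0,0,0],0],[[0,0,0],0],[[0,0,0],0],[[0,0,0],0],[[0,0,0],0],[[0,0,0],0],[[0,0,0],0],[[0,0,0],0],[[0,0,0],0]]' 0 40
python3 - <<'E'
import numpy as np
from h import *
for i in range(0,13):
    a=np.radians(15+i*75/12); print((11*(np.sin(a)-np.sin(np.radians(15)))).round(2),(11*(np.cos(np.radians(15))-np.cos(a))).round(2))
E
```

```text
t: 10.82
tcp_pos: [0.4433, -0.0311, 0.0393]
tool_rot: [0.442, -0.551, 0.552, -0.443]
force: [-0.0, -0.3, 0.1]
finger_gap: 0.577
t: 11.65
tcp_pos: [0.445, -0.0315, 0.0392]
tool_rot: [0.441, -0.55, 0.553, -0.443]
force: [6.0, 0.4, 1.9]
finger_gap: 0.128
0.0 0.0
1.14 0.37
2.23 0.87
3.26 1.48
4.22 2.2
5.1 3.02
5.88 3.93
6.56 4.92
7.12 5.98
7.57 7.09
7.89 8.24
8.09 9.43
8.15 10.63
```

```bash
python3 -m jog '[[[0,-0.5,0.3],0],[[0,-1.14,0.55],0],[[0,-2.23,1.05],0],[[0,-3.26,1.65],0],[[0,-4.22,2.4],0],[[0,-4.7,2.8],0],[[0,-5.1,3.2],0],[[0,-5.1,3.2],0],[[0,-5.1,3.2],0]]'
python3 -c "
from h import *
print(manip.sense()['force'])"
```

```text
t: 12.4
tcp_pos: [0.4705, -0.0371, 0.0892]
tool_rot: [-0.444, 0.554, -0.549, 0.441]
force: [-4.9, -1.0, -2.2]
finger_gap: 0.122
[-4.858521   -0.95936664 -2.15748194]
```

```bash
python3 -m jog '[[[0,-0.8,0.9],0],[[0,-1.46,1.9],0],[[0,-2.02,2.96],0],[[0,-2.47,4.07],0],[[0,-2.6,4.5],0],[[0,-2.79,5.22],0],[[0,-2.92,6],0],[[0,-3,6.6],0],[[0,-3.05,7.2],0],[[0,-3.05,7.6],0],[[0,-3.05,7.6],0],[[0,-3.05,7.6],0],[[0,-3.05,7.6],0]]'
python3 - <<'E'
from h import *
st=manip.sense();print(st['force'],st['finger_gap'])
p=np.array(st['tcp_pos']);d=p-[.555,-.0186,.03];ex=np.array([.976,-.216,0])
print(p,'ex',d@ex,'z',d[2]+.019)
S=snap('scene');W=snap('wrist')
import pickle;pickle.dump((S,W),open('e1.pkl','wb'))
a=cv2.resize(S['frame'][150:265,160:300,::-1],(487,400),interpolation=cv2.INTER_CUBIC)
b=cv2.resize(W['frame'][:,:,::-1],(313,235))
cv2.imwrite('pics/e1.png',np.hstack([a,np.vstack([b,np.zeros((165,313,3),np.uint8)])]))
f=lambda p:((proj(S,p)-[160,150])*400/115).round()
for n,q in dict(pivot=[.555,-.0186,.03],armtop=[.555,-.0186,.14],hub=[.568,.04,.133],hubdown=[.568,.04,.119]).items(): print(n,f(q))
E
```

```text
t: 13.48
tcp_pos: [0.5473, -0.0543, 0.1221]
tool_rot: [-0.443, 0.552, -0.551, 0.442]
force: [-4.8, 0.5, 14.7]
finger_gap: 0.12
[-4.81405363  0.45568855 14.70618597] 0.12011961493778311
[ 0.54728962 -0.05425006  0.12209381] ex 0.00017508228014817415 z 0.11109380975198274
pivot [293. 231.]
armtop [286. 130.]
hub [217. 180.]
hubdown [219. 193.]
```

View pics/e1.png

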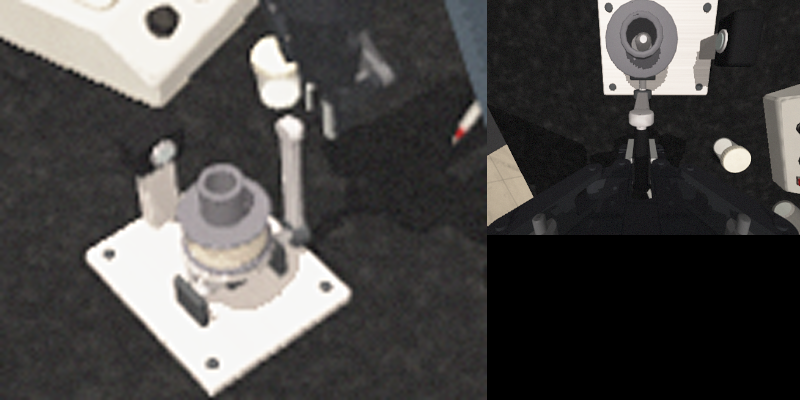

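The arm stands upright, from (290,128) to (297,232), against a predicted (286,130) to (293,231). The hub rose to about (221,180). I'll relieve the 15 N vertical press slightly and settle.

```bash
python3 -m jog '[[[0,-0.1,0],0],[[0,-0.1,0],0],[[0,-0.1,0],0],[[0,-0.1,0],0],[[0,-0.1,0],0],[[0,-0.1,0],0]]'
python3 - <<'E'
from h import *
st=manip.sense();print(np.array(st['qd']).round(4),st['finger_gap'])
p=np.array(st['tcp_pos']);d=p-[.555,-.0186,.03];ex=np.array([.976,-.216,0]);print('ex',d@ex,'z',d[2]+.0187)
T=snap('top')
a=np.load('s0.pkl',allow_pickle=True)['top']['frame'].astype(int)
D=(abs(T['frame'].astype(int)-a).max(2)>50).astype(np.uint8)
# changed pixels near the bystanders (full-res coords): small spool, pot, timer, pen
for n,(u,v,r) in dict(small=(333,226,14),pot=(275,134,12),timer=(141,243,16),pen=(318,188,16)).items(): print(n,D[v-r:v+r,u-r:u+r].mean().round(3))
E
```

```text
t: 14.08
tcp_pos: [0.5464, -0.054, 0.1221]
tool_rot: [-0.443, 0.552, -0.551, 0.442]
force: [-5.1, -0.1, 9.7]
finger_gap: 0.119
[-0.0014 -0.0002  0.0005 -0.0009  0.      0.0006] 0.11919625131344895
ex -0.0007814371458467418 z 0.11082437032787354
small 0.0
pot 0.035
timer 0.777
pen 0.017
```

The timer patch changed in the top view, probably because the arm covers it. I'll check it in the scene view.

```bash
python3 - <<'E'
from h import *
S=snap('scene');a=np.load('s0.pkl',allow_pickle=True)['scene']['frame'].astype(int)
D=(abs(S['frame'].astype(int)-a).max(2)>50)
print(D[303:343,216:256].mean())
st=manip.sense();print(st['tcp_pos'],st['force'])
workorder.sign_off()
E
```

```text
0.0
[ 0.54634967 -0.0540292   0.12211869] [-5.87858496  0.37762735  9.81238203]
the job is handed in; nothing more can be done
```

The larger spool is on the lift's spindle and released. The lever is upright and still held with a 40 N grip setting, and I handed the job in at about 14 s. The sign-off gives no verdict, so these are my own last checks.

- **Spool:** after release the picture showed it upright on the spindle, with the hub within a pixel or two of where it should be. After the lever swing it appeared about 14 mm higher, as a raised table would put it.
- **Lever:** in the picture it stands straight up. From the arm's measured position, the handle is within about 1 mm of directly above the pivot, which is roughly 0.01 to 0.02 rad. The arm was still, and the gripper opening (about 10 mm) showed the fingers on the handle. A force of about 11 N remains between tool and lever, mostly vertical.
- **Other objects:** before-and-after pictures showed no meaningful change at the small spool, pot and pen in the top view. The timer's spot did differ in that view, probably because the arm covered it. The scene camera showed the timer unchanged.

I had no direct reading of the lever angle or table height; both are inferred from the arm's position and the pictures.

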